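# Turn the trolley wheel valve-up by its spokes

### The arm

A 6-joint arm with a two-finger parallel gripper is mounted at the origin on a cart in front of the work surface, level with it; the furniture and walls round the work are solid. World frame = base frame: x ahead of the robot, y to its left, z up, the work surface at z = 0. Lengths are in m, angles in rad, forces in N, time in s.
With the tool pointing down it reaches from about 0.4 to 0.925 m from the base axis. Payload 12.5 kg.
Tool frame: the origin (TCP) lies on the front face of the gripper's body, between the roots of the fingers; the fingertips stand ahead of it and the grasp point (between the pads) lies 59 mm ahead of it (r.tip_extent is the z of the fingertips in the tool frame, in m); z points along the fingers, y is the line along which they close (so a half turn about z gives the same grasp; the last joint's range is limited). The gripper opens to 95 mm and grips with 3 to 60 N. Pads are 20 mm wide; open, the fingers measure 119 mm over their backs; the gripper's body (75 mm by 180 mm) begins 59 mm behind the grasp point.
Start: joints at [-1.285, 0.491, 1.559, -0, 1.092, -0.106], TCP at [0.239, -0.578, 0.292] pointing down, gripper open.
Joint ranges: [-3.1, 3.1], [-0.84, 2.19], [0.05, 2.79], [-1.13, 4.28], [0.06, 2.93], [-2.69, 2.69]. Speed limits (rad/s): [2.22, 2.22, 2.79, 3.14, 3.14, 3.14].

### API

Orientations are given as a rotation vector (axis times angle).
In Python, from rig import r gives the robot as it stands. The module is installed in compiled form; this text tells all that it offers.
- The arm moves only by the tool drive_tool, never from a script. Its argument "commands" is one flat list of numbers, 7 for each row, row after row: the turn, a rotation vector about the tool's x, y, z in degrees, then the shift along the tool's x, y, z in m, then the opening, from 0 (shut) to 1 (fully open). A call has 1 to 5 rows; each row is the pose to reach, as a shift and turn from the pose commanded when the call began, along the tool's axes at that moment; what a row does not reach only later rows make up. A row lasts 1/8 s, in which the tool goes at most 62.5 mm and 10.7 degrees, less where a joint would pass 70% of its speed; a pose out of reach is approached as far as the arm can. A call with a gripper value outside its range is refused whole. The fingers move at their own pace and stop on an object; "squeeze" is the grip in N (left out, the last holds). Time passes only in rows, so rows that repeat a pose let the fingers close. It gives the time, the measured TCP pose, the force, the opening and the grip force at its end, in the units of the state.
- r.read_state(): the state, without advancing time (a new reading comes with each control period).
- r.read_camera(name): name is "scene" or "top" or "wrist"; returns a dict with "image" (400x640x3 uint8, red, green, blue), "fx", "fy", "cx", "cy" (pixels), "R" (3x3) and "t" (3): a world point X has camera coordinates R X + t. Camera axes: x right, y down, z forward; pixel columns grow to the right and rows downward; lengths in m; the calibration is good to about 2 mm. The wrist camera is an equidistant fisheye: a pixel r from the principal point sees the ray r / f radians off the axis. A picture is of the moment at which its call begins. There is no depth.
- r.sign_off(): hands the job in; it is judged then, once.
Trained networks look in the newest picture that a camera, given by its name, has taken for a name from the list of things; names that differ only in an ending like _2 or _b are one class to them, and where a whole thing is asked for, a point or a joint stands for the part that bears it (a point fixed in the world has none). Each returns a list of dicts, best first, with "p" (0 to 1); they miss things now and then, are a little off and sometimes report something else, mostly with a low value. They report only what shows in the picture. A call takes as long as a camera call.
- r.find_in(camera, name): "extent" ([left, top, width, height] in pixels, round what is visible of it).
- r.tip_of(camera, name): "pixel" ([column, row] in pixels: a listed point, or the origin of a listed thing).
The state is a dict: "time_s": time; "joints": joint angles; "joint_velocities": joint speeds; "joint_torque": joint torques, N m; "ee_pos": TCP position; "tool_rot": TCP orientation; "wrist_force": force on the tool from outside, world axes, zero at the start; "ft_torque": the same for the moment, N m; "finger_gap": finger opening in m; "grasp_force": force on a finger pad.
Only numpy, scipy, OpenCV 4.12 (cv2) and the standard library are available. Lean on these libraries where they do the work, as an engineer would, in place of code of your own. Each camera call takes 0.05 s, during which the arm holds its last target. There are 200 camera calls.

### The job

The tyre on the red sack-truck wheel has just been fitted and is still flat: push the wheel round with the fingertips on one spoke after another, drawing the fingers clear between pushes, until the brass valve stem is at the very top of the wheel, straight above the hub, ready to be pumped up, and leave it standing still there. Keep off the tyre, which would creep on the rim, and off the valve stem, and push steadily, without pinching a spoke or letting the wheel spin. Leave the tools and parts lying on the table where they are.

Things in the scene. Friction and masses are not known exactly. Their poses are not given: they have to be found in the camera images.
- wheel_stand: Fixed wheel stand: dark base plate 260 x 200 x 10 mm, blue column 60 mm wide, 215 mm high, its face 68 mm behind the wheel's mid-plane; stub axle 180 mm above the table. Origin on the table straight below the wheel's centre. x: level along the axle, from the wheel's front face (towards the robot, turned up to 0.35 rad to its right) to its back; y to the left seen from the robot; z up
- hub_face (a point): Centre of the hub's front end face, on the axle, 62 mm in front of the wheel's mid-plane and 180 mm above the table; axes as the stand's. The axle end and its nut stick out 12 mm more
- wheel (a joint): Turning angle of the wheel, rad: 0 (or any whole turn) = valve stem at twelve o'clock; grows clockwise seen from the front (the robot's side); no stops. Starts between 1.9 and 4.4. The bearing is stiff (0.3 N m, about 5 N at 60 mm from the axle): the wheel stays where it is left and, pushed slowly, stops with the finger
- wheel_spokes: Red hub (54 mm across) and five spokes 16 mm wide, 12 mm thick, at 36, 108, 180, 252, 324 degrees from the valve. Origin: wheel centre in the mid-plane; x along the axle to the back, z to the valve. Spoke middles lie 54 mm in front of the mid-plane at 18 mm from the axle, 34 mm at 58 mm, 14 mm at 100 mm; the windows between are open right through, out to the rim 95 mm from the axle
- spoke_halves_cw: The half of each of the five spokes on its clockwise side (seen from the front), 8 mm wide; a push that turns the wheel anticlockwise bears here. Origin and axes as wheel_spokes
- spoke_halves_ccw: The half of each of the five spokes on its anticlockwise side, 8 mm wide; a push that turns the wheel clockwise bears here. Origin and axes as wheel_spokes
- tyre: Black rubber tyre, 300 mm outside diameter, 41 mm wide (20.5 mm to each side of the mid-plane), inner edge 107 mm from the axle; its top is 330 mm above the table. A yellow dot of 15 mm on its front side marks the place of the valve. Origin at the wheel's centre. To be kept off (up to 3 N is let pass)
- valve_stem: Brass valve stem 9 mm thick with a yellow cap of 11 mm, in the middle of a gap between two spokes. It sticks from the red rim towards the hub, from 95 to 54 mm from the axle. Origin 65 mm from the axle in the mid-plane, z pointing radially away from the hub (straight up when the job is done), x along the axle to the back. Not to be touched (up to 3 N is let pass)
- valve_tip (a point): End of the valve cap, 54 mm from the axle, 16 mm in front of the mid-plane
- tyre_lever_a: Steel tyre lever with a red grip, about 170 x 18 x 10 mm, lying on the table; origin under its middle, length along y
- tyre_lever_b: A second such tyre lever
- spanner: Steel spanner 172 x 28 x 8 mm lying on the table; length along y
- oil_bottle: White and yellow oil bottle with a red spout, 41 mm across, 126 mm high; origin at the centre of its underside
- chip_brush: Small brush with a wooden handle, 149 x 24 x 11 mm, lying on the table; length along y
- flange_ring_a: Turned steel flange ring, 67 x 67 x 12 mm, lying on the table; origin at the centre of its underside
- flange_ring_b: A second such flange ring

How it is judged:
On the way, in this order (a step that is already met when the one before it is completed fails the run):
1. the fingers push a spoke while the valve is still well away from the top ((contact force between the fingers and spoke_halves_cw above 0.5 N or contact force between the fingers and spoke_halves_ccw above 0.5 N) and angle between valve_stem's own z axis and vertical above 0.8 rad), for 0.05 s.
2. they are clear of the spokes again before the valve is at the top (contact force between the fingers and spoke_halves_cw below 0.05 N and contact force between the fingers and spoke_halves_ccw below 0.05 N and angle between valve_stem's own z axis and vertical above 0.2 rad), for 0.5 s.
3. they push again on a spoke ((contact force between the fingers and spoke_halves_cw above 0.5 N or contact force between the fingers and spoke_halves_ccw above 0.5 N)), for 0.05 s.
At the end, for the whole second after the job is handed in: The valve stem is at the top of the wheel, straight above the hub to within 0.12 rad (about 7 degrees), the wheel stands still (under 0.05 rad/s), and none of the seven things on the table has moved more than 30 mm (angle between valve_stem's own z axis and vertical below 0.12 rad and z of valve_tip in the frame of hub_face above 0.045 m and velocity of joint wheel between -0.05 and 0.05 rad/s and not (distance of any of tyre_lever_a, tyre_lever_b, spanner, oil_bottle, chip_brush, flange_ring_a, flange_ring_b from where it was at the start of the episode above 0.03 m)); the robot touches nothing.
It fails at once if the tyre is pushed (over 3 N) (contact force between any of the arm, the fingers and tyre above 3 N).
It fails at once if the valve stem is pushed or struck (over 3 N) (contact force between any of the arm, the fingers and valve_stem above 3 N).
It fails at once if the wheel is set spinning (over 8 rad/s) (velocity of joint wheel above 8 rad/s or velocity of joint wheel below -8 rad/s).
It fails at once if a spoke is pinched from both sides (over 6 N on each) instead of pushed (contact force between the fingers and spoke_halves_cw above 6 N and contact force between the fingers and spoke_halves_ccw above 6 N).
It fails at once if a tool or part on the table is shifted by more than 30 mm, or lifted (distance of any of tyre_lever_a, tyre_lever_b, spanner, oil_bottle, chip_brush, flange_ring_a, flange_ring_b from where it was at the start of the episode above 0.03 m).
It also fails if it takes over 58 s, if anything falls off the work surface, if the arm or the gripper's body presses on something with over 40 N, if the wrist force passes 120 N, or if a joint passes its speed limit or range.

## Working session

There is one attempt and no reset: what is moved stays moved. The work goes in short steps, Python scripts to look and compute and a tool call to move; the robot and the scene stay as the last step left them, time stands still between calls to the robot, and variables do not carry over. Pictures are saved under pics/ and viewed, at most 10 in all, crops included, and the job is handed in when it is done.

Besides the shell and the picture viewer there is one more tool, called after ">>>" as name(argument=value, ...), one argument or row to a line, values as JSON. drive_tool: Moves the arm, as the interface text tells. Its arguments: {"type":"object","properties":{"commands":{"type":"array"},"squeeze":{"type":"number"}},"required":["commands"]}

```bash
mkdir -p pics; cat > h.py <<'E'
import numpy as np, cv2
from rig import r
from scipy.spatial.transform import Rotation as Rn
E
python3 - <<'E'
from h import *
s=r.read_state(); print(s, r.tip_extent)
ims=[]
for c in ("scene","top"):
    d=r.read_camera(c); ims.append(d["image"])
    print(c,d["fx"],d["fy"],d["cx"],d["cy"],d["R"].tolist() if hasattr(d["R"],'tolist') else d["R"],d["t"])
    for n in ("wheel_stand","hub_face","wheel_spokes","valve_stem","valve_tip","tyre"):
        print(n,[(np.round(x["pixel"],1).tolist(),round(x["p"],2)) for x in r.tip_of(c,n)[:2]],[(np.round(x["extent"]).tolist(),round(x["p"],2)) for x in r.find_in(c,n)[:1]])
    cv2.imwrite(f"pics/{c}0.png",d["image"][:,:,::-1])
E
```

```text
{'time_s': 0.0, 'joints': array([-1.28458864e+00,  4.91573200e-01,  1.55947037e+00, -2.80985711e-06,
        1.09170772e+00, -1.05579460e-01]), 'joint_velocities': array([-0.00091533, -0.00048538, -0.00129392,  0.00016295, -0.00014863,
        0.0003584 ]), 'joint_torque': array([ 3.59535778e-03, -6.12636924e+01, -2.58173239e+01,  6.93198829e-02,
        4.83769155e-02, -1.42787821e-04]), 'ee_pos': array([ 0.23863549, -0.57746814,  0.29164602]), 'tool_rot': array([-3.08037495e+00, -6.11266755e-01,  1.67984148e-04]), 'wrist_force': array([ 0.0405461 ,  0.09778498, -0.7415878 ]), 'ft_torque': array([ 0.0108939 , -0.0159467 , -0.00552417]), 'grasp_force': 0.0, 'finger_gap': 0.09485499305433544} 0.0776
scene 381.0490678542012 381.0490678542012 320.99246856909593 199.47098059491415 [[0.8826883976583222, -0.46985241961833313, -0.009994819567229248], [-0.2651580224994865, -0.4803549078959043, -0.8360325266187191], [0.38801084487878107, 0.7406064179030014, -0.5485888424105428]] [-0.52813507  0.27772026  1.29040668]
wheel_stand [([327.4, 218.0], 0.86)] [([294.0, 143.0, 70.0, 90.0], 0.6)]
hub_
[... 371 characters left out ...]
0636454211 203.80508234089876 [[0.012285374510088726, -0.9999171664292531, -0.003837949092994136], [-0.9845290362959708, -0.011425194195256817, -0.17484862489515787], [0.17479029224551865, 0.005926653161289542, -0.9845878470299296]] [2.66000671e-05 5.93227455e-01 1.28415878e+00]
wheel_stand [([208.2, 176.2], 0.7), ([298.8, 189.7], 0.65)] [([248.0, 138.0, 93.0, 94.0], 0.87)]
hub_face [([305.7, 192.6], 0.67)] [([248.0, 136.0, 96.0, 94.0], 0.97)]
wheel_spokes [([295.7, 173.4], 0.74)] [([271.0, 164.0, 57.0, 34.0], 0.73)]
valve_stem [([310.9, 169.5], 0.41)] []
valve_tip [([310.2, 175.0], 0.46)] [([209.0, 238.0, 49.0, 33.0], 0.59)]
tyre [([293.6, 173.7], 0.72)] [([245.0, 140.0, 96.0, 60.0], 0.84)]
```

View pics/scene0.png

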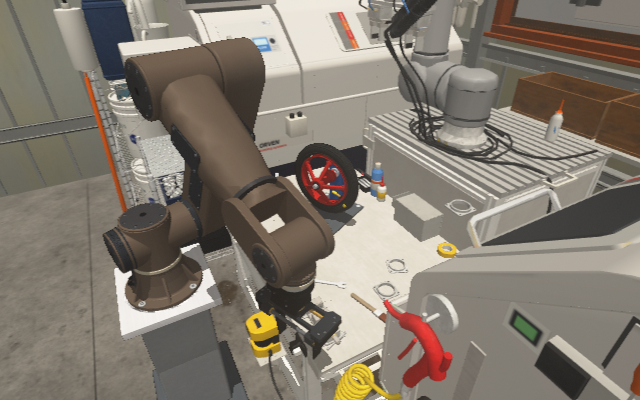

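View pics/top0.png

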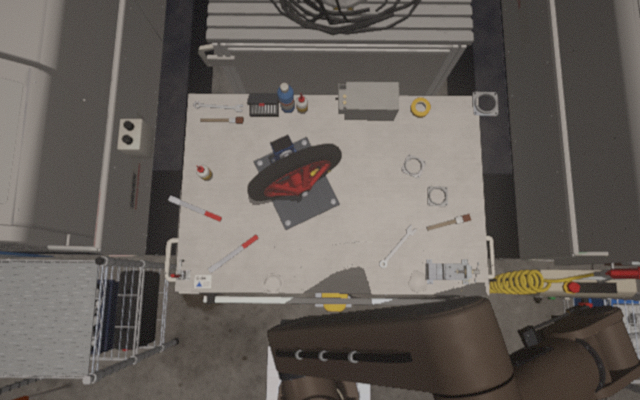

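The scene view shows the wheel at about (327,178) with a yellow dot low on the right near (345,207). The top view shows the wheel at about (295,173), turned to its right, with yellow at about (313,172). Next I'll triangulate and zoom in.

```bash
cat >> h.py <<'E'
from scipy.optimize import least_squares
import pickle,os
def cam(c):
    d=r.read_camera(c); return {k:(np.array(v) if k in("R","t","image") else v) for k,v in d.items()}
def proj(d,X,fish=False):
    X=np.atleast_2d(X)@d["R"].T+d["t"]
    if fish:
        rr=np.linalg.norm(X[:,:2],axis=1); th=np.arctan2(rr,X[:,2]); u=X[:,:2]/rr[:,None]*th[:,None]
    else: u=X[:,:2]/X[:,2:]
    return u*[d["fx"],d["fy"]]+[d["cx"],d["cy"]]
def stand(cx,cy,yaw):  # returns 4x4 of frame at wheel centre (z=.18)
    T=np.eye(4);c,s=np.cos(yaw),np.sin(yaw)
    T[:3,:3]=[[c,-s,0],[s,c,0],[0,0,1]];T[:3,3]=[cx,cy,.18];return T
def wp(T,x,rad,ang): # clockwise seen from front (looking +x; left=+y): clockwise = up -> right(-y)
    ang=np.asarray(ang,float);P=np.stack([x+0*ang,-rad*np.sin(ang),rad*np.cos(ang)],-1)
    return P@T[:3,:3].T+T[:3,3]
E
python3 - <<'E'
from h import *
S=cam("scene");T_=cam("top")
def res(p):
    T=stand(*p[:3]);f=lambda x:T[:3,:3]@np.array(x)+T[:3,3]
    e=[proj(S,f([-.062,0,0]))[0]-[319.5,184.5],proj(S,f([0,0,0]))[0]-[323.9,181.7],proj(T_,f([-.062,0,0]))[0]-[305.7,192.6],
       proj(T_,f([0,0,0]))[0]-[295.,173.5],proj(S,f([0,0,-.18]))[0]-[327.4,218],proj(T_,f([0,0,-.18]))[0]-[298.8,189.7]]
    return np.ravel(e)
o=least_squares(res,[.7,.05,.3],loss="soft_l1");print(o.x,res(o.x).round(1))
a=cv2.resize(S["image"][135:235,280:380],(600,600),interpolation=cv2.INTER_CUBIC)
b=cv2.resize(T_["image"][125:235,235:355],(655,600),interpolation=cv2.INTER_CUBIC)[:,:]
cv2.imwrite("pics/z.png",cv2.resize(np.hstack([a,b]),(800,382))[:,:,::-1])
E
```

```text
[0.65728891 0.07175354 0.5328885 ] [-2.6  1.3  1.3 -2.9  0.4 -0.3  0.6  0.8 -2.  -2.1 -0.2 -2.3]
```

View pics/z.png

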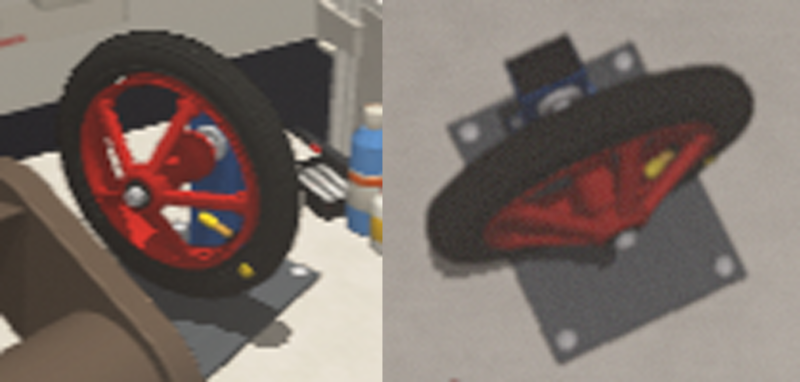

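```bash
python3 - <<'E'
from h import *
S=cam("scene");T_=cam("top")
obs=[]
def res(p):
    T=stand(*p[:3]);f=lambda x:T[:3,:3]@np.array(x)+T[:3,3];e=[]
    def a(d,X,u): e.append(proj(d,X)[0]-u)
    a(S,f([-.074,0,0]),[315.6,186]);a(T_,f([-.074,0,0]),[305.4,194])
    for sx,sy,u in((-1,1,(286.4,229)),(-1,-1,(339.6,204)),(1,1,(254.3,161.5)),(1,-1,(306.8,137.1))):
        a(T_,f([p[4]+.13*sx,.1*sy,-.17]),u)
    a(S,wp(T,-.0205,.125,p[3]),[344.3,205.6]);a(T_,wp(T,-.0205,.125,p[3]),[329.5,171])
    th=np.linspace(0,2*np.pi,200)
    q=np.vstack([proj(S,wp(T,x,rr,th)) for x,rr in((-.02,.141),(0.02,.141),(0,.15))])
    e.append(np.array([q[:,0].min()-295.7,q[:,0].max()-357.9]));e.append(np.array([q[:,1].min()-142.8,q[:,1].max()-212.9]))
    a(S,wp(T,-.016,.06,p[3]),[338.5,195]);a(T_,wp(T,-.016,.06,p[3]),[314.9,171.8])
    return np.ravel(e)
for a0 in (2,3):
    o=least_squares(res,[.66,.07,.4,a0,0],loss="soft_l1");print(o.x,o.cost);print(res(o.x).round(1))
for n in("oil_bottle","tyre_lever","spanner","flange_ring","chip_brush"):
    pass
    d=T_;
    for x in r.tip_of("top",n+("_a" if n in("tyre_lever","flange_ring") else ""))[:3]:
        u=(np.array(x["pixel"])-[d["cx"],d["cy"]])/d["fx"];v=d["R"].T@np.r_[u,1];c=-d["R"].T@d["t"];print(n,(c-v*c[2]/v[2]).round(3),round(x["p"],2))
E
```

```text
[0.66351329 0.07119784 0.45554533 2.21378339 0.01090346] 13.632390007902663
[-0.1  0.4  1.2  0.6 -0.2  1.1  1.9  0.1 -0.4 -1.1  1.1 -1.2  0.4 -0.9
 -0.3 -0.5 -0.1  2.2 -0.5 -0.5 -4.1 -3.4 -1.7  1.4]
[0.66351327 0.07119786 0.45554535 2.21378234 0.01090347] 13.632390007662233
[-0.1  0.4  1.2  0.6 -0.2  1.1  1.9  0.1 -0.4 -1.1  1.1 -1.2  0.4 -0.9
 -0.3 -0.5 -0.1  2.2 -0.5 -0.5 -4.1 -3.4 -1.7  1.4]
oil_bottle [0.693 0.379 0.   ] 0.53
tyre_lever [0.57  0.398 0.   ] 0.85
tyre_lever [0.442 0.278 0.   ] 0.51
spanner [ 0.463 -0.25   0.   ] 0.76
flange_ring [ 0.738 -0.323  0.   ] 0.74
flange_ring [ 0.623 -0.399  0.   ] 0.51
chip_brush [ 0.541 -0.419  0.   ] 0.67
```

>>> drive_tool(
  commands=[0,45,0,0.3,-0.35,0,0,0,45,0,0.3,-0.35,0,0,0,45,0,0.3,-0.35,0,0,0,45,0,0.3,-0.35,0,0,0,45,0,0.3,-0.35,0,0],
)

```text
time_s: 2.38
ee_pos: [0.3358, -0.2795, 0.2919]
tool_rot: [-2.718, -0.535, -1.13]
wrist_force: [1.3, -1.2, -0.4]
finger_gap: 0.0509
grasp_force: 0.0
```

```bash
cat >> h.py <<'E'
W=stand(.6635,.0712,.4555)
def st():
    s=r.read_state();R=Rn.from_rotvec(s["tool_rot"]).as_matrix()
    L=pickle.load(open("log.pkl","rb")) if os.path.exists("log.pkl") else []
    L.append((s["joints"],s["ee_pos"],s["tool_rot"]));pickle.dump(L,open("log.pkl","wb"))
    p=W[:3,:3].T@(s["ee_pos"]-W[:3,3]);tip=W[:3,:3].T@(s["ee_pos"]+R[:,2]*.0776-W[:3,3])
    print("t%.2f"%s["time_s"],"q",s["joints"].round(2),"ee",s["ee_pos"].round(3),"| inW tcp",p.round(3),"tip",tip.round(3),"zax",(W[:3,:3].T@R[:,2]).round(2),"xax",(W[:3,:3].T@R[:,0]).round(2),"F",s["wrist_force"].round(1),"gap",round(s["finger_gap"],3))
    return s,R
def to(Xw,Rt):  # Xw TCP target in W frame; Rt target tool axes in W
    s=r.read_state();R=Rn.from_rotvec(s["tool_rot"]).as_matrix()
    d=R.T@(W[:3,:3]@np.array(Xw)+W[:3,3]-s["ee_pos"]);rv=np.degrees(Rn.from_matrix(R.T@W[:3,:3]@Rt).as_rotvec())
    print("turn",rv.round(1),"shift",d.round(3))
def RT(pitch=0,yaw=0): # pitch down, yaw left(rad): z fwd, x up, y right
    return Rn.from_euler("zy",[yaw,pitch]).as_matrix()@np.array([[0,0,1.],[0,-1,0],[1,0,0]])
E
python3 -c "
from h import *
st()
for p in (0,.35): to([-.25,0,.06],RT(p)); to([-.2,-.06,.06],RT(p))"
```

```text
t2.38 q [-1.18  0.25  2.17  0.99  1.01 -0.67] ee [ 0.336 -0.279  0.292] | inW tcp [-0.449 -0.171  0.112] tip [-0.394 -0.174  0.057] zax [ 0.71 -0.05 -0.71] xax [ 0.7  -0.05  0.71] F [ 1.3 -1.2 -0.4] gap 0.051
turn [ 3.6 44.8 -1.5] shift [ 0.095 -0.184  0.169]
turn [ 3.6 44.8 -1.5] shift [ 0.133 -0.127  0.207]
turn [ 3.2 24.8 -2.1] shift [ 0.095 -0.184  0.169]
turn [ 3.2 24.8 -2.1] shift [ 0.133 -0.127  0.207]
```

```bash
python3 -c "
from h import *
to([-.21,-.051,.036],RT(0))"
```

```text
turn [ 3.6 44.8 -1.5] shift [ 0.108 -0.135  0.217]
```

>>> drive_tool(
  commands=[3.6,44.8,-1.5,0.108,-0.135,0.217,0,3.6,44.8,-1.5,0.108,-0.135,0.217,0,3.6,44.8,-1.5,0.108,-0.135,0.217,0,3.6,44.8,-1.5,0.108,-0.135,0.217,0,3.6,44.8,-1.5,0.108,-0.135,0.217,0],
)

```text
time_s: 3.0
ee_pos: [0.4978, -0.0663, 0.2125]
tool_rot: [-1.969, -0.457, -1.962]
wrist_force: [0.4, -0.5, -0.6]
finger_gap: 0.0021
grasp_force: 0.0
```

```bash
python3 - <<'E'
from h import *
st(); to([-.21,-.051,.036],RT(0))
d=cam("wrist"); cv2.imwrite("pics/w1.png",d["image"][:,:,::-1])
print(d["fx"],d["cx"],d["cy"])
for n in ("hub_face","wheel_spokes","valve_stem","valve_tip"):
    print(n,[(np.round(x["pixel"],1).tolist(),round(x["p"],2)) for x in r.tip_of("wrist",n)[:2]])
T=W
print("pred hub",proj(d,wp(T,-.074,0,0.),1),"tip",proj(d,wp(T,-.016,.056,2.214),1),"dot",proj(d,wp(T,-.0205,.125,2.214),1))
E
```

```text
t3.00 q [-0.63  0.76  2.4   2.06  1.58 -1.59] ee [ 0.498 -0.066  0.213] | inW tcp [-0.209 -0.051  0.033] tip [-0.132 -0.05   0.032] zax [ 1.  0. -0.] xax [ 0. -0.  1.] F [ 0.4 -0.5 -0.6] gap 0.002
turn [-0.2  0.2 -0.2] shift [ 0.003  0.    -0.001]
309.70691628693146 320.93565896969557 198.34064853630792
hub_face []
wheel_spokes [([265.8, 223.7], 0.66)]
valve_stem [([67.2, 376.2], 0.33)]
valve_tip []
pred hub [[259.09656087 249.71466693]] tip [[315.97888235 258.10526789]] dot [[368.46782338 294.34891131]]
```

View pics/w1.png

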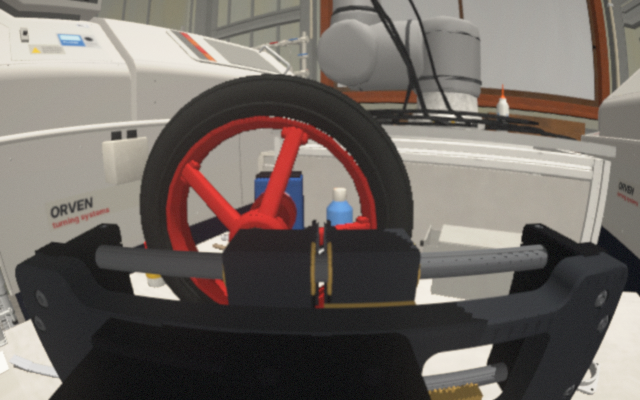

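The tool is horizontal in front of the wheel. Spoke ends show at about (295,133), (190,168) and (362,221); the hub is hidden behind the closed fingers at about (262,220). I'll refine the pose from the wrist view.

```bash
python3 - <<'E'
from h import *
d=cam("wrist");D=np.degrees
for a in (19,307,91): print(a,proj(d,wp(W,-.018,.092,np.radians(a)),1).round(1))
th=np.linspace(0,2*np.pi,400)
q=np.vstack([proj(d,wp(W,x,rr,th),1) for x,rr in((-.015,.147),(0,.15))]);print("tyre L,R,T",q[:,0].min(),q[:,0].max(),q[:,1].min())
E
```

```text
19 [[297.2 139.8]]
307 [[194.6 174.8]]
91 [[361.6 231. ]]
tyre L,R,T 140.9705147409024 414.8762819092164 76.15012141970605
```

>>> drive_tool(
  commands=[0,0,0,0.004,0,0.03,0,0,0,0,0.004,0,0.06,0,0,0,0,0.004,0,0.09,0,0,0,0,0.004,0,0.113,0,0,0,0,0.004,0,0.113,0],
)

```text
time_s: 3.92
ee_pos: [0.5985, -0.0188, 0.2202]
tool_rot: [-1.969, -0.461, -1.967]
wrist_force: [-1.2, 0.4, -0.7]
finger_gap: 0.0007
grasp_force: 0.0
```

```bash
python3 - <<'E'
from h import *
s,R=st()
C=W[:3,:3].T@(s["ee_pos"]-W[:3,3])
for a in (47,39,31,23,15,7,0,-7,-14,-21): 
    X=.063*np.array([0,-np.sin(np.radians(a)),np.cos(np.radians(a))])
    tip=C+W[:3,:3].T@R[:,2]*.0776; dl=X-tip; dl[0]=0
    print(a,(R.T@W[:3,:3]@dl).round(3))
E
```

```text
t3.92 q [-0.39  0.74  2.21  2.28  1.44 -1.42] ee [ 0.598 -0.019  0.22 ] | inW tcp [-0.098 -0.052  0.04 ] tip [-0.02  -0.052  0.04 ] zax [ 1.  0. -0.] xax [0. 0. 1.] F [-1.2  0.4 -0.7] gap 0.001
47 [ 0.003 -0.006  0.   ]
39 [ 0.009 -0.012  0.   ]
31 [ 0.014 -0.02   0.   ]
23 [ 0.018 -0.027  0.   ]
15 [ 0.021 -0.036  0.   ]
7 [ 0.023 -0.044  0.   ]
0 [ 0.023 -0.052  0.   ]
-7 [ 0.023 -0.06   0.   ]
-14 [ 0.021 -0.067  0.   ]
-21 [ 0.019 -0.075  0.   ]
```

>>> drive_tool(
  commands=[0,0,0,0.003,-0.006,0.002,0,0,0,0,0.009,-0.012,0.002,0,0,0,0,0.014,-0.02,0.002,0,0,0,0,0.018,-0.027,0.002,0,0,0,0,0.021,-0.036,0.002,0],
)

```text
time_s: 4.55
ee_pos: [0.5839, 0.0149, 0.2398]
tool_rot: [-1.972, -0.458, -1.964]
wrist_force: [2.0, -5.3, -5.8]
finger_gap: 0.0004
grasp_force: 3.4
```

```bash
python3 -c "
from h import *
st()"
```

```text
t4.55 q [-0.33  0.68  2.26  2.34  1.42 -1.43] ee [0.584 0.015 0.24 ] | inW tcp [-0.096 -0.016  0.06 ] tip [-0.019 -0.015  0.059] zax [ 1.  0. -0.] xax [ 0. -0.  1.] F [ 2.  -5.3 -5.8] gap 0.0
```

>>> drive_tool(
  commands=[0,0,0,0.002,-0.008,0,0,0,0,0,0.002,-0.016,0,0,0,0,0,0.002,-0.024,0,0,0,0,0,0,-0.031,0,0,0,0,0,-0.002,-0.039,0,0],
)

```text
time_s: 5.18
ee_pos: [0.5672, 0.0495, 0.2383]
tool_rot: [-1.97, -0.457, -1.968]
wrist_force: [3.2, -7.6, 0.5]
finger_gap: 0.0005
grasp_force: 3.0
```

```bash
python3 - <<'E'
from h import *
st()
d=cam("wrist"); cv2.imwrite("pics/w2.png",d["image"][:,:,::-1])
E
```

```text
t5.17 q [-0.26  0.68  2.31  2.42  1.46 -1.47] ee [0.567 0.049 0.238] | inW tcp [-0.096  0.023  0.058] tip [-0.018  0.023  0.058] zax [ 1. -0. -0.] xax [0. 0. 1.] F [ 3.2 -7.6  0.5] gap 0.001
```

View pics/w2.png

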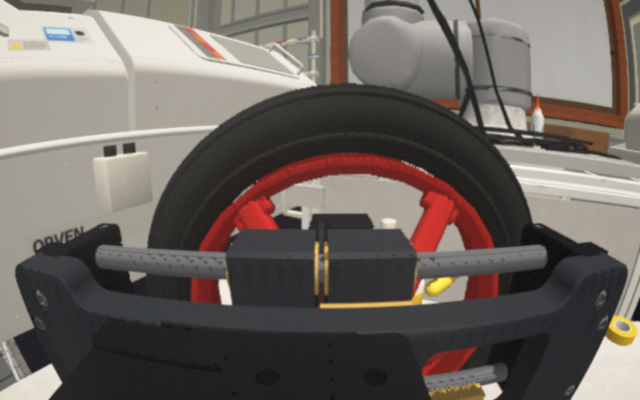

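The two upper spokes end at about (252,212) and (440,200), and the yellow valve cap is at about (438,287), right of the hub. I'll back off the spoke and draw straight out.

>>> drive_tool(
  commands=[0,0,0,0,0.01,0,0,0,0,0,0,0.012,-0.03,0,0,0,0,0,0.012,-0.06,0,0,0,0,0,0.012,-0.09,0,0,0,0,0,0.012,-0.12,0],
)

```text
time_s: 5.85
ee_pos: [0.464, -0.0145, 0.2385]
tool_rot: [-1.969, -0.46, -1.965]
wrist_force: [-0.8, 0.3, -0.8]
finger_gap: 0.0006
grasp_force: 0.0
```

```bash
python3 - <<'E'
from h import *
st()
d=cam("wrist"); cv2.imwrite("pics/w3.png",d["image"][:,:,::-1])
for v in range(50,90,5):
    print(v,[proj(d,wp(W,-.018,.092,np.radians(v+k)),1).round(0)[0].tolist() for k in(36,180,252,324)],"valve",proj(d,wp(W,-.016,.056,np.radians(v)),1).round(0)[0].tolist(),"dot",proj(d,wp(W,-.0205,.125,np.radians(v)),1).round(0)[0].tolist())
E
```

```text
t5.85 q [-0.55  0.7   2.53  2.13  1.62 -1.65] ee [ 0.464 -0.014  0.239] | inW tcp [-0.217  0.011  0.059] tip [-0.139  0.011  0.058] zax [ 1.  0. -0.] xax [0. 0. 1.] F [-0.8  0.3 -0.8] gap 0.001
50 [[419.0, 242.0], [267.0, 297.0], [254.0, 203.0], [356.0, 162.0]] valve [375.0, 215.0] dot [430.0, 173.0]
55 [[419.0, 249.0], [263.0, 292.0], [258.0, 196.0], [364.0, 164.0]] valve [378.0, 219.0] dot [435.0, 181.0]
60 [[418.0, 256.0], [258.0, 287.0], [263.0, 190.0], [372.0, 167.0]] valve [380.0, 222.0] dot [440.0, 190.0]
65 [[416.0, 263.0], [254.0, 281.0], [268.0, 184.0], [379.0, 171.0]] valve [382.0, 226.0] dot [444.0, 200.0]
70 [[413.0, 269.0], [251.0, 275.0], [274.0, 179.0], [386.0, 176.0]] valve [384.0, 231.0] dot [446.0, 209.0]
75 [[410.0, 276.0], [248.0, 269.0], [281.0, 174.0], [392.0, 180.0]] valve [385.0, 235.0] dot [448.0, 219.0]
80 [[407.0, 282.0], [246.0, 262.0], [288.0, 170.0], [398.0, 186.0]] valve [386.0, 239.0] dot [449.0, 228.0]
85 [[403.0, 287.0], [245.0, 255.0], [295.0, 166.0], [403.0, 192.0]] valve [386.0, 244.0] dot [449.0, 238.0]
```

View pics/w3.png

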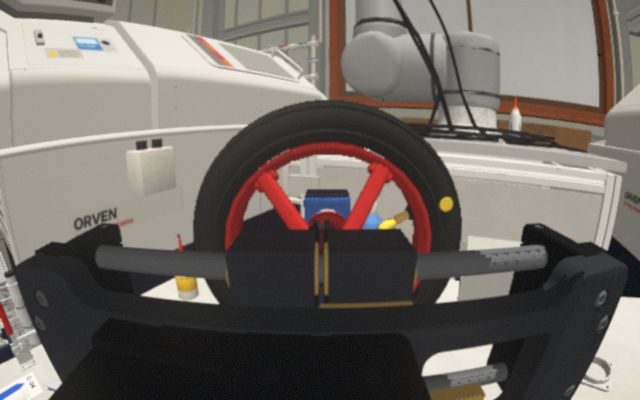

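The dot is at (446,204), which puts the valve at about 67° clockwise, so 60° has been turned. The next push is on spoke 103° from the 103–175° window, which holds no valve.

>>> drive_tool(
  commands=[0,0,0,-0.05,0.026,0,0,0,0,0,-0.106,0.052,0,0,0,0,0,-0.106,0.052,0,0,0,0,0,-0.106,0.052,0.03,0,0,0,0,-0.106,0.052,0.06,0],
)

```text
time_s: 6.52
ee_pos: [0.5414, -0.0334, 0.1347]
tool_rot: [-1.968, -0.459, -1.966]
wrist_force: [-0.0, 0.8, -0.2]
finger_gap: 0.0001
grasp_force: 0.0
```

```bash
python3 - <<'E'
from h import *
s,R=st()
tip=W[:3,:3].T@(s["ee_pos"]+R[:,2]*.0776-W[:3,3])
for a in (139,131,123,115,107,99,91,83,75,67,61,58,55,52): 
    X=.063*np.array([0,-np.sin(np.radians(a)),np.cos(np.radians(a))]);X[0]=-.018
    print(a,(R.T@W[:3,:3]@(X-tip)).round(3))
E
```

```text
t6.53 q [-0.49  0.95  2.32  2.19  1.65 -1.68] ee [ 0.541 -0.033  0.135] | inW tcp [-0.156 -0.04  -0.045] tip [-0.078 -0.04  -0.045] zax [ 1.  0. -0.] xax [0. 0. 1.] F [-0.   0.8 -0.2] gap 0.0
139 [-0.002  0.001  0.06 ]
131 [0.004 0.008 0.06 ]
123 [0.011 0.013 0.06 ]
115 [0.019 0.017 0.06 ]
107 [0.027 0.02  0.06 ]
99 [0.036 0.022 0.06 ]
91 [0.044 0.023 0.06 ]
83 [0.053 0.023 0.06 ]
75 [0.062 0.021 0.06 ]
67 [0.07  0.018 0.06 ]
61 [0.076 0.015 0.06 ]
58 [0.079 0.014 0.06 ]
55 [0.082 0.012 0.06 ]
52 [0.084 0.01  0.06 ]
```

>>> drive_tool(
  commands=[0,0,0,0,0.001,0.03,0,0,0,0,0,0.001,0.06,0,0,0,0,0.006,0.008,0.06,0,0,0,0,0.013,0.013,0.06,0,0,0,0,0.021,0.017,0.06,0],
)

```text
time_s: 7.15
ee_pos: [0.6015, -0.0228, 0.1537]
tool_rot: [-1.971, -0.46, -1.961]
wrist_force: [-0.6, 4.2, -5.5]
finger_gap: 0.0006
grasp_force: 2.4
```

>>> drive_tool(
  commands=[0,0,0,0.008,0.003,0,0,0,0,0,0.017,0.005,0,0,0,0,0,0.025,0.006,0,0,0,0,0,0.034,0.006,0,0,0,0,0,0.043,0.004,0,0],
)

```text
time_s: 7.78
ee_pos: [0.6044, -0.0265, 0.1963]
tool_rot: [-1.971, -0.459, -1.964]
wrist_force: [-1.7, -0.2, -6.3]
finger_gap: 0.0003
grasp_force: 2.6
```

```bash
cat >> h.py <<'E'
def look(v0,px):
    d=cam("wrist")
    for v in v0: print(v,"dot",proj(d,wp(W,-.0205,.125,np.radians(v)),1).round(0)[0].tolist(),"spokes",[proj(d,wp(W,-.018,.092,np.radians(v+k)),1).round(0)[0].tolist() for k in(36,252,324)])
    im=d["image"].astype(int); m=((im[:,:,0]>150)&(im[:,:,1]>120)&(im[:,:,2]<90)).astype(np.uint8)
    n,_,stt,c=cv2.connectedComponentsWithStats(m); print([(c[i].round(0).tolist(),int(stt[i,4])) for i in range(1,n) if stt[i,4]>12])
    cv2.imwrite(px,d["image"][:,:,::-1])
E
python3 - <<'E'
from h import *
st(); look(range(-5,60,10),"pics/w4.png")
E
```

```text
t7.78 q [-0.4   0.79  2.19  2.27  1.46 -1.45] ee [ 0.604 -0.027  0.196] | inW tcp [-0.096 -0.062  0.016] tip [-0.018 -0.062  0.016] zax [ 1.  0. -0.] xax [0. 0. 1.] F [-1.7 -0.2 -6.3] gap 0.0
-5 dot [194.0, 56.0] spokes [[295.0, 130.0], [127.0, 296.0], [129.0, 154.0]]
5 dot [229.0, 52.0] spokes [[318.0, 147.0], [117.0, 278.0], [144.0, 138.0]]
15 dot [267.0, 56.0] spokes [[338.0, 168.0], [110.0, 258.0], [163.0, 124.0]]
25 dot [304.0, 68.0] spokes [[354.0, 191.0], [106.0, 238.0], [185.0, 115.0]]
35 dot [339.0, 87.0] spokes [[364.0, 216.0], [106.0, 217.0], [210.0, 110.0]]
45 dot [370.0, 113.0] spokes [[370.0, 241.0], [109.0, 196.0], [236.0, 111.0]]
55 dot [394.0, 144.0] spokes [[370.0, 265.0], [116.0, 176.0], [263.0, 116.0]]
[([287.0, 56.0], 534), ([251.0, 156.0], 784), ([326.0, 252.0], 15), ([316.0, 274.0], 33), ([326.0, 272.0], 17), ([407.0, 301.0], 16), ([360.0, 303.0], 25), ([386.0, 302.0], 15), ([354.0, 307.0], 19), ([614.0, 325.0], 190), ([444.0, 390.0], 15)]
```

The dot at (287,56) gives a valve angle of about 20°. I'll make a slow final push, then check.

>>> drive_tool(
  commands=[0,0,0,0.006,-0.002,0,0,0,0,0,0.011,-0.004,0,0,0,0,0,0.014,-0.006,0,0,0,0,0,0.016,-0.008,0,0,0,0,0,0.016,-0.008,0,0],
)

```text
time_s: 8.45
ee_pos: [0.6009, -0.0191, 0.2122]
tool_rot: [-1.969, -0.46, -1.965]
wrist_force: [-0.4, -1.6, -1.6]
finger_gap: 0.0003
grasp_force: 0.9
```

```bash
python3 - <<'E'
from h import *
st(); look(range(-8,13,4),"pics/w5.png")
E
```

```text
t8.45 q [-0.39  0.75  2.2   2.28  1.45 -1.43] ee [ 0.601 -0.019  0.212] | inW tcp [-0.096 -0.054  0.032] tip [-0.018 -0.053  0.032] zax [ 1.  0. -0.] xax [0. 0. 1.] F [-0.4 -1.6 -1.6] gap 0.0
-8 dot [196.0, 84.0] spokes [[302.0, 155.0], [144.0, 320.0], [137.0, 183.0]]
-4 dot [210.0, 81.0] spokes [[313.0, 160.0], [140.0, 314.0], [142.0, 176.0]]
0 dot [225.0, 79.0] spokes [[322.0, 167.0], [135.0, 307.0], [148.0, 170.0]]
4 dot [240.0, 79.0] spokes [[331.0, 174.0], [132.0, 300.0], [155.0, 164.0]]
8 dot [255.0, 79.0] spokes [[340.0, 181.0], [128.0, 292.0], [162.0, 158.0]]
12 dot [270.0, 81.0] spokes [[347.0, 190.0], [125.0, 285.0], [170.0, 153.0]]
[([178.0, 34.0], 20), ([239.0, 71.0], 510), ([235.0, 176.0], 751), ([317.0, 246.0], 18), ([316.0, 275.0], 31), ([326.0, 271.0], 25), ([407.0, 302.0], 17), ([360.0, 303.0], 24), ([388.0, 302.0], 17), ([355.0, 307.0], 19), ([612.0, 333.0], 226)]
```

View pics/w5.png

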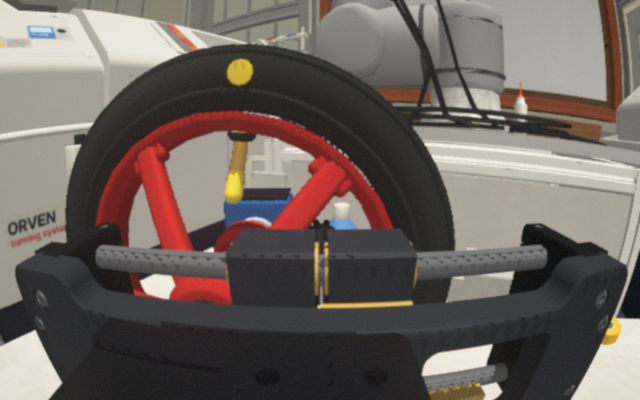

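The dot is at (239,71) and the valve cap at (235,185), with the spoke ends nearly symmetrical, so about 4° remains. One small nudge more.

>>> drive_tool(
  commands=[0,0,0,0.002,-0.001,0,0,0,0,0,0.004,-0.003,0,0,0,0,0,0.004,-0.003,0,0,0,0,0,0.004,-0.003,0,0],
)

```text
time_s: 9.0
ee_pos: [0.5996, -0.0163, 0.216]
tool_rot: [-1.969, -0.46, -1.964]
wrist_force: [0.1, -1.0, -2.2]
finger_gap: 0.0004
grasp_force: 0.9
```

>>> drive_tool(
  commands=[0,0,0,-0.006,0.005,0,0,0,0,0,-0.006,0.005,-0.03,0,0,0,0,-0.006,0.005,-0.06,0,0,0,0,-0.006,0.005,-0.09,0,0,0,0,-0.006,0.005,-0.12,0],
)

```text
time_s: 9.62
ee_pos: [0.4935, -0.0745, 0.2103]
tool_rot: [-1.969, -0.46, -1.965]
wrist_force: [0.6, -1.2, -0.1]
finger_gap: 0.0005
grasp_force: 0.0
```

```bash
python3 - <<'E'
from h import *
st(); look(range(-8,13,4),"pics/w6.png")
E
```

```text
t9.62 q [-0.65  0.76  2.41  2.03  1.58 -1.6 ] ee [ 0.494 -0.074  0.21 ] | inW tcp [-0.217 -0.056  0.03 ] tip [-0.139 -0.056  0.03 ] zax [ 1.  0. -0.] xax [0. 0. 1.] F [ 0.6 -1.2 -0.1] gap 0.001
-8 dot [243.0, 97.0] spokes [[308.0, 140.0], [195.0, 256.0], [201.0, 158.0]]
-4 dot [252.0, 96.0] spokes [[314.0, 144.0], [192.0, 251.0], [205.0, 154.0]]
0 dot [261.0, 95.0] spokes [[319.0, 148.0], [189.0, 246.0], [209.0, 150.0]]
4 dot [270.0, 95.0] spokes [[325.0, 152.0], [187.0, 241.0], [214.0, 146.0]]
8 dot [280.0, 96.0] spokes [[330.0, 156.0], [185.0, 235.0], [219.0, 142.0]]
12 dot [289.0, 97.0] spokes [[334.0, 161.0], [184.0, 230.0], [225.0, 139.0]]
[([261.0, 90.0], 180), ([261.0, 153.0], 269)]
```

View pics/w6.png

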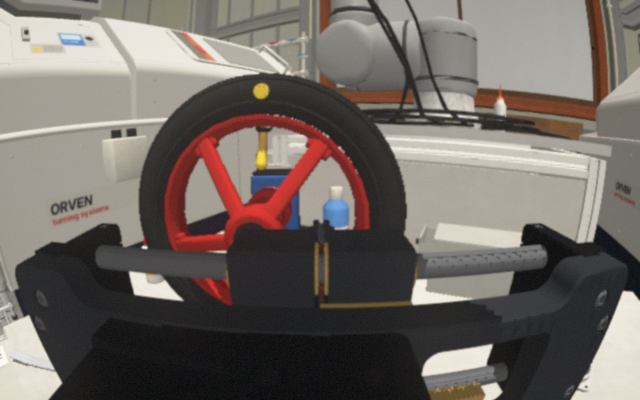

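The dot at (261,90) and valve cap at (261,153) match 0° exactly, and the fingers are clear of the wheel.

```bash
python3 -c "
from h import *
print(r.sign_off())"
```

```text
the job is handed in; nothing more can be done
None
```

The job is handed in: two steady pushes on two different spokes brought the valve stem to the top (0° within the accuracy of the wrist camera), and the fingers were clear of the wheel at hand-in; the sign-off gave no verdict.

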